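# Unlock the instrument case's dial padlock

## Task

Swing the bench lamp aside until its head is wholly clear of the locked instrument case and leave it there. Then turn the padlock's clicking dial until its white pointer settles on the red mark, and, with the lock still lying on the case, pull its shackle out as far as it goes. Lift the opened lock straight up off its staple and finish still holding it, shackle open and the lock motionless, with all of it at least 10 cm above the case lid and away from the lamp; leave the mug, tape roll and tray where they are.

Things in the scene. Friction and masses are not known exactly. Their poses are not given: they have to be found in the camera images.
- case: Dark grey hard case fixed to the bench, 260 (its x) x 240 (y) x 80 mm high. Origin: centre of its underside, z up; the robot is on its -x side. On the lid an aluminium plinth (84 x 82 mm, 14 mm high, centred at case x = -34 mm) carries the lock between low ribs (8 mm high beside it, 5 mm behind it).
- staple (a point): Middle of the steel staple on the plinth, level with the plinth's top (94 mm above the bench): an arch of 6 mm bar, its posts 10.5 mm to either side along case y, its top 28 mm above the plinth. The shackle's +y leg passes under it.
- lock: Blue padlock lying on the plinth, 0.25 to 0.4 kg, dial up. Body 64 (x) x 62 (y) x 28 mm; origin: centre of the body's underside, x towards the shackle, z up out of the dial. At first its axes agree with the case's, origin at case x = -40, y = 0, z = 94 mm. Ribs and staple let it shift only 3 mm; while the shackle is shut the staple holds it down. Gripped by the shackle its body may sag.
- dial (a joint): Angle of the dial (rad): 0 = white pointer on the red mark (unlocked), positive = counter-clockwise from above. Starts between +0.8 and +2.7, so turn it clockwise to 0. It clicks every 0.524 rad, one click being at 0, with under 0.15 N m between clicks; let go between clicks it tends to the nearer one. The shackle is free within about 0.15 rad of 0, blocked at all other clicks.
- dial_grip (a point): Centre of the round black dial, on its axis at mid height, 39.5 mm above the lock's underside. Dial 44 mm in diameter, 20 mm high, its foot 1.5 mm above the lock body's top face. Turns with the dial: its x points along the white pointer.
- pointer (a point): Outer end of the white pointer line on the dial's top, 20 mm from the dial's axis.
- mark (a point): Red mark on the lock body's top face, 27.5 mm from the dial's axis on the side of the shackle.
- shackle (a joint): How far the shackle is pulled out along the lock's +x (m): 0 = shut, 0.024 = end stop, fully open. It stays where it is left; sliding takes 3 to 4 N once unlocked. From about 0.017 its +y leg is clear of the staple, so the lock lifts straight up. Pulling also draws the lock body up to 3 mm along, against the staple.
- shackle_grip (a point): Point midway between the shackle's two straight legs, a good place to grip across both from outside. Shut: 70 mm from the lock's origin along its x, 28 mm above the case lid; it moves with the shackle. Steel U of square 9 mm bar, 55 mm wide over its legs, which run along the lock's x; the bow's inner face is 13 mm further along +x, the staple 28 mm back along -x.
- lamp_knob (a point): Centre of the orange upright knob (28 mm diameter, free from 247 to 285 mm above the bench) on the lamp head, a white disc 110 mm wide, 212 to 246 mm high. The boom (20 mm wide, 233 to 247 mm high) runs level along this point's +x to a fixed post 280 mm away and swings about its upright axis, over 1 rad either way; it takes about 1 N here and stays put.
- mug: White mug, 76 mm diameter, 85 mm high; origin at the centre of its underside. To be left alone.
- tape: Yellow roll of tape lying flat, 90 mm diameter, 24 mm high; origin at the centre of its underside. To be left alone.
- tray: Red open parts tray 120 x 90 x 35 mm; origin at the centre of its underside. To be left alone.
Things that resemble listed ones, but are neither listed nor needed, are in the scene too. Of the things that look like the lock, the smallest one is meant.

How it is judged:
By the outcome, as a careful person would: the job done as asked, in the order asked, and still so for the second after the job is handed in, while the arm keeps its last pose, push and grip.
It also fails if it takes over 72 s, if anything falls off the work surface, if the arm or the gripper's body presses on something with over 40 N, if the wrist force passes 120 N, or if a joint passes its speed limit or range.

## Robot

A 7-joint arm with a two-finger parallel gripper is mounted at the origin on the work surface. World frame = base frame: x ahead of the robot, y to its left, z up, the work surface at z = 0. Lengths are in m, angles in rad, forces in N, time in s.
With the tool pointing down it reaches from about 0.4 to 0.85 m from the base axis. Payload 4.5 kg.
Tool frame: the origin (TCP) lies between the finger pads; the fingertips stand 11 mm ahead of it and the grasp point (between the pads) lies 8 mm behind it; z points along the fingers, y is the direction in which the jaws open and shut (so a half turn about z gives the same grasp; the last joint's range is limited). The gripper opens to 85 mm and grips with 20 to 120 N. Pads are 22 mm wide; open, the fingers measure 114 mm over their backs; the gripper's body (76 mm by 85 mm) begins 54 mm behind the grasp point. The pads swing forward as they close: fully open they stand 13 mm farther back than shut.
Start: joints at [1.338, 0.689, -0.195, 1.565, 0.157, 0.902, -0.215], TCP at [0.165, -0.603, 0.216] pointing down, gripper open.
Joint ranges: [-3.01, 3.01], [-0.46, 2.08], [-1.47, 1.51], [0.13, 2.56], [-1, 4.14], [0.04, 2.09], [-2.66, 2.66]. Speed limits (rad/s): [2.57, 2.57, 3.14, 3.14, 3.14, 3.14, 3.14].

## Interface

Orientations are given as a unit quaternion [x, y, z, w].
In Python, from cell import arm, effector, planner, read_camera, camera_info gives the robot as it stands. The module is installed in compiled form; this text tells all that it offers. Calls block until the motion is done:
- arm.move_pose(position, orientation): joint-space move of the TCP to a pose.
- arm.move_linear(position, attitude=None, max_speed=0.15, contact_N=None): straight line of the TCP; attitude=None keeps the orientation; max_speed is the mean speed in m/s. With contact_N (N) it stops when the force on the tool has changed by that much, and returns True; else False.
- arm.goto_joints(angles): joint-space move.
- effector.grip(opening, grip_force=None): finger opening in m; grip_force is the grip in N (None keeps the last); returns when the fingers have stopped.
- arm.sleep(seconds).
- planner.ik(position, orientation): joint angles nearest the present ones, or None.
- arm.get_obs(): the state.
- read_camera(name): name is "side" or "top"; returns the picture (384x512x3 uint8, red, green, blue); there is no depth.
- camera_info(name): a dict with "fov_y" (degrees; the focal length in pixels is half the picture's height over the tangent of half this angle, whatever the lens; pixels are square), "cx", "cy" (the principal point, pixels), "distortion" ([k1, k2, p1, p2, k3] as OpenCV has them; the pictures are not rectified), "R" (3x3) and "t" (3): a world point X has camera coordinates R X + t. Camera axes: x right, y down, z forward; pixel columns grow to the right and rows downward; lengths in m; the calibration is good to about 2 mm. A picture is of the moment at which its call begins. camera_info takes no time and is no camera call.
A pose or a line that the arm cannot do raises arm.IKError and nothing moves.
- arm.hand_in(): hands the job in, once; it reports no verdict.
The state is a dict: "time": time; "joint_positions": joint angles; "joint_vel": joint speeds; "tau": joint torques, N m; "eef_pos": TCP position; "ee_rot": TCP orientation; "force": force on the tool from outside, world axes, zero at the start; "ft_torque": the same for the moment, N m; "grip_width": finger opening in m.
Only numpy, scipy, OpenCV 4.12 (cv2) and the standard library are available. Lean on these libraries where they do the work, as an engineer would, in place of code of your own. Each camera call takes 0.05 s, during which the arm holds its last target. There are 200 camera calls.

## Working session

There is one attempt and no reset: what is moved stays moved. The work goes in short steps, each a Python script; the robot and the scene stay as the last script left them, time stands still between calls to the robot, and variables do not carry over. Pictures are saved under pics/ and viewed, about 8 in all and at most 12, crops included, and the job is handed in when it is done.

```bash
mkdir -p pics; cat > h.py <<'E'
import numpy as np, cv2
from cell import arm, effector, planner, read_camera, camera_info
from scipy.spatial.transform import Rotation as Rn
def cam(n):
    c=camera_info(n); f=192/np.tan(np.radians(c["fov_y"])/2)
    return np.array([[f,0,c["cx"]],[0,f,c["cy"]],[0,0,1]]),np.array(c["distortion"],float),np.array(c["R"]),np.array(c["t"])
def ray(n,uv):
    K,d,R,t=cam(n); p=cv2.undistortPoints(np.array(uv,float).reshape(-1,1,2),K,d).reshape(-1,2)
    return -R.T@t, np.c_[p,np.ones(len(p))]@R
def onz(n,uv,z):
    o,D=ray(n,uv); return o+D*((z-o[2])/D[:,2:3])
def proj(n,X):
    K,d,R,t=cam(n); return cv2.projectPoints(np.array(X,float).reshape(-1,1,3),cv2.Rodrigues(R)[0],t,K,d)[0].reshape(-1,2)
def shot(n,name,box=None,s=1):
    im=read_camera(n)[:,:,::-1].copy(); cv2.imwrite(f"pics/{name}_full.png",im)
    if box: im=im[box[1]:box[3],box[0]:box[2]]
    cv2.imwrite(f"pics/{name}.png",cv2.resize(im,None,fx=s,fy=s,interpolation=cv2.INTER_CUBIC)); return im
def down(yaw): # tool z down, tool y axis at world angle yaw
    y=np.array([np.cos(yaw),np.sin(yaw),0]); z=np.array([0,0,-1.]); return Rn.from_matrix(np.c_[np.cross(y,z),y,z]).as_quat()
E
python3 - <<'E'
from h import *
np.set_printoptions(precision=3,suppress=True)
a=shot("top","top0");b=shot("side","side0")
cv2.imwrite("pics/both0.png",cv2.resize(np.vstack([a,b]),None,fx=.78,fy=.78))
for n in("top","side"):
    K,d,R,t=cam(n);print(n,K[0,0],-R.T@t,R[2],d)
o=arm.get_obs();print(o["time"],o["eef_pos"],o["ee_rot"],o["force"],o["grip_width"])
E
```

```text
top 386.9447032073526 [ 0.275 -0.04   1.39 ] [ 0.141  0.01  -0.99 ] [-0.019  0.     0.     0.     0.   ]
side 410.9559493306561 [-0.012  0.913  1.071] [ 0.332 -0.677 -0.657] [-0.145  0.     0.     0.     0.   ]
0.1 [ 0.165 -0.602  0.215] [ 0.991  0.133 -0.    -0.001] [ 0.544 -0.741 -0.118] 0.08549536688509907
```

View pics/top0.png

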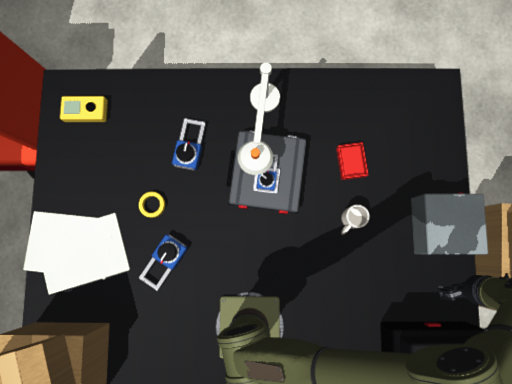

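View pics/side0.png

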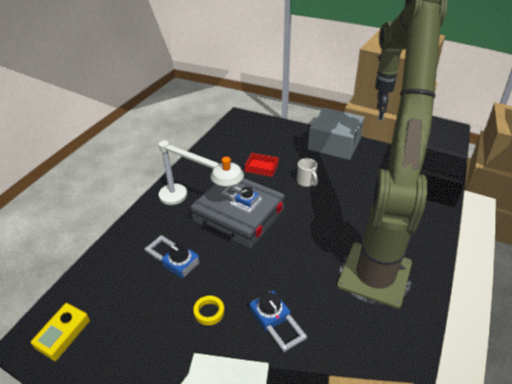

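Top view: three lock-like things appear at (187,150), (165,250) and (266,180). The last is the smallest and lies shut on the case between ribs, so it is the one meant; the other two are bigger and loose on the bench. The lamp knob is at (256,153), its post at (266,70–97). The mug is at (355,216), the tray at (352,160) and the tape at (151,205).

```bash
python3 - <<'E'
from h import *
np.set_printoptions(precision=4,suppress=True)
T=cv2.imread("pics/top0_full.png");S=cv2.imread("pics/side0_full.png")
def blobs(im,lo,hi,box,mina=6):
    h=cv2.cvtColor(im,cv2.COLOR_BGR2HSV);m=cv2.inRange(h,lo,hi);M=np.zeros_like(m);x0,y0,x1,y1=box;M[y0:y1,x0:x1]=m[y0:y1,x0:x1]
    n,l,s,c=cv2.connectedComponentsWithStats(M);return [(s[i,4],c[i],s[i,:4]) for i in range(1,n) if s[i,4]>=mina]
kt=blobs(T,(5,150,120),(18,255,255),(220,120,310,220));ks=blobs(S,(5,150,120),(18,255,255),(150,130,300,250))
print("knob",kt,ks)
for a in kt: print(onz("top",a[1],.28))
# blue
for nm,im,box in(("top",T,(220,120,310,220)),("side",S,(180,160,300,250))):
    print(nm,"blue",[(a,c,onz(nm,c,.115)) for a,c,_ in blobs(im,(100,120,60),(125,255,255),box)])
# case lid
h=cv2.cvtColor(T,cv2.COLOR_BGR2HSV)
print(h[200,240],h[200,290],h[140,300],h[222,260],h[97,258])
print("post top",onz("top",[266,68],.25),"post base",onz("top",[266,97],.01))
a=cv2.resize(T[110:225,215:325],None,fx=5,fy=5,interpolation=cv2.INTER_CUBIC);b=cv2.resize(S[140:255,180:290],None,fx=5,fy=5,interpolation=cv2.INTER_CUBIC)
cv2.imwrite("pics/crop1.png",cv2.resize(np.hstack([a,b]),None,fx=.72,fy=.72))
E
```

```text
knob [(np.int32(70), array([254.8286, 152.9857]), array([251, 148,   9,  11], dtype=int32))] [(np.int32(102), array([225.9118, 162.3529]), array([221, 156,  10,  14], dtype=int32))]
[[ 0.5466 -0.022   0.28  ]]
top blue [(np.int32(31), array([273.1935, 174.2581]), array([[ 0.5139, -0.081 ,  0.115 ]])), (np.int32(59), array([265.2373, 186.1695]), array([[ 0.4736, -0.0543,  0.115 ]]))]
side blue [(np.int32(105), array([245.581 , 199.0286]), array([[ 0.4919, -0.0418,  0.115 ]]))]
[110  20 115] [107  28  83] [113  19 107] [120  12  41] [ 36   5 250]
post top [[ 0.8261 -0.0558  0.25  ]] post base [[ 0.827  -0.0588  0.01  ]]
```

View pics/crop1.png

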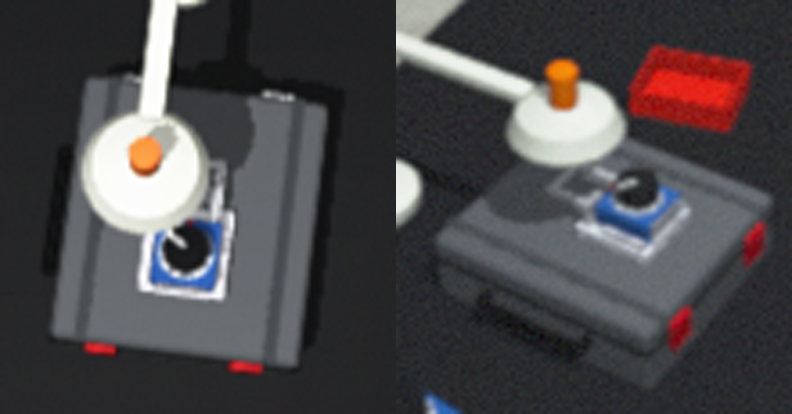

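The crop confirms the shut, plinth-mounted lock with the lamp head over its shackle. I'll swing the lamp to +y by gripping the knob.

```bash
python3 - <<'E'
from h import *
np.set_printoptions(precision=4,suppress=True)
c=np.array([[87,78],[327,98],[300,365],[52,335]])/3.6+[215,110]
P=onz("top",c,.08);print("case corners",P,P.mean(0))
k=np.array([.5466,-.022]);post=np.array([.826,-.057]);print("side reproj",proj("side",[[*k,.268]]))
v=post-k;print(np.linalg.norm(v));th0=np.arctan2(v[1],v[0]);r=.28
k=post-r*np.array([np.cos(th0),np.sin(th0)])
def pose(th): 
    p=post-r*np.array([np.cos(th),np.sin(th)]);return p
dth=-.80
cands=[]
for s in(1,-1):
    q0=planner.ik([*k,.31],down(th0+s*np.pi/2));q1=planner.ik([*pose(th0+dth),.268],down(th0+dth+s*np.pi/2))
    print(s,q0,q1)
print(th0,pose(th0+dth))
E
```

```text
case corners [[ 0.6721  0.0363  0.08  ]
 [ 0.6517 -0.1965  0.08  ]
 [ 0.3924 -0.1668  0.08  ]
 [ 0.4208  0.0674  0.08  ]] [ 0.5343 -0.0649  0.08  ]
side reproj [[226.6812 163.153 ]]
0.2815836642989078
1 [ 0.5283  0.6317 -1.0062  1.6455  0.5683  1.1861  0.8339] [ 0.0292  0.7959 -0.7415  1.3029  0.535   1.242  -0.0836]
-1 [ 0.051   0.4786 -0.1507  1.6694  0.0823  0.9998 -1.823 ] [-0.4576  0.7315  0.2909  1.3348 -0.216   1.106  -2.6358]
-0.12461928843541872 [0.6574 0.1665]
```

```bash
python3 - <<'E'
from h import *
np.set_printoptions(precision=4,suppress=True)
k=np.array([.5466,-.022]);post=np.array([.826,-.057]);v=post-k;th0=np.arctan2(v[1],v[0]);r=np.linalg.norm(v)
p=lambda th:post-r*np.array([np.cos(th),np.sin(th)])
arm.move_pose([*k,.36],down(th0+np.pi/2))
hit=arm.move_linear([*k,.266],max_speed=.1,contact_N=8)
print(hit,arm.get_obs()["eef_pos"])
if not hit:
    effector.grip(0.02,30);o=arm.get_obs();print(o["grip_width"],o["force"],o["time"])
    for th in th0-np.linspace(0,.8,7)[1:]:
        arm.move_linear([*p(th),.266],down(th+np.pi/2),max_speed=.12);print(arm.get_obs()["force"])
    effector.grip(.085);q=p(th0-.8);arm.move_linear([*q,.35],max_speed=.15)
    o=arm.get_obs();print(o["eef_pos"],o["time"],o["force"])
    a=shot("top","top1",(150,60,330,230),3.3)
E
```

```text
False [ 0.5471 -0.0217  0.2666]
0.025321266658403816 [-0.5612 -1.1009  3.5992] 4.3
[-3.0582  1.8851  6.5542]
[-3.4288  3.1431  6.8766]
[-3.8278  3.8301  7.3207]
[-4.1697  4.3718  6.5778]
[-4.9085  5.6496  6.0146]
[-4.0513  6.4434  4.7186]
[0.656  0.1675 0.3491] 8.4167 [-0.0231 -0.5469 -0.9506]
```

View pics/top1.png

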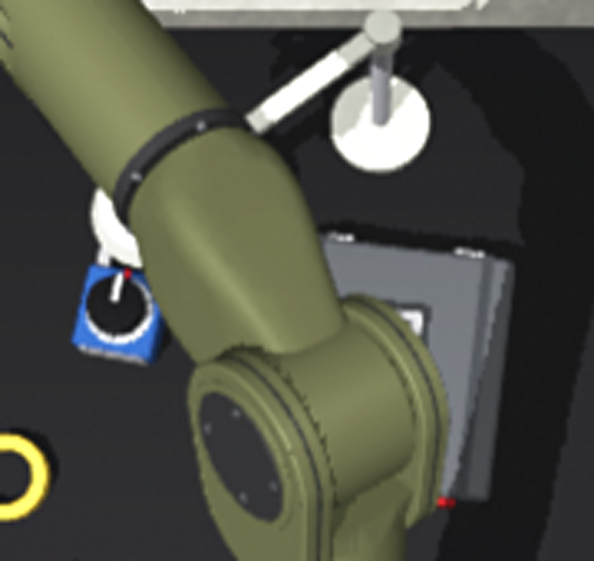

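The lamp has swung left (head at about (115,225) in the crop, boom visible), but the arm hides the lock. I'll move the arm to the right and look again.

```bash
python3 - <<'E'
from h import *
np.set_printoptions(precision=4,suppress=True)
arm.move_linear([.62,.15,.42],max_speed=.2)
arm.move_pose([.42,-.42,.4],down(np.pi/2))
a=shot("top","t2",(150,60,330,230));b=shot("side","s2",(120,130,300,260))
T=cv2.imread("pics/t2_full.png");S=cv2.imread("pics/s2_full.png")
f=lambda i,x,y,w,h,s:cv2.resize(i[y:y+h,x:x+w],None,fx=s,fy=s,interpolation=cv2.INTER_CUBIC)
cv2.imwrite("pics/m2.png",np.hstack([f(T,225,125,90,90,4.4),f(S,190,160,90,90,4.4)]))
h=cv2.cvtColor(T,cv2.COLOR_BGR2HSV);m=cv2.inRange(h,(5,150,120),(18,255,255));m[:100]=0;m[200:]=0
ys,xs=np.nonzero(m[:,150:300]);print("knob",xs.mean()+150,ys.mean(),onz("top",[xs.mean()+150,ys.mean()],.28),arm.get_obs()["time"])
E
```

```text
knob 191.90140845070422 118.25352112676056 [[0.6532 0.1662 0.28  ]] 11.2917
```

View pics/m2.png

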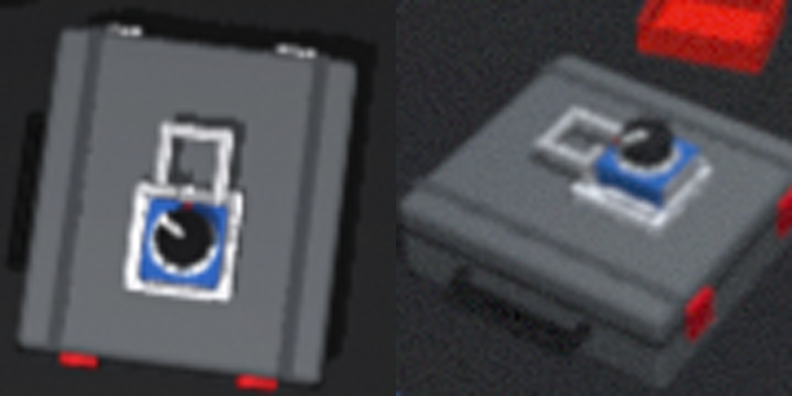

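```bash
python3 - <<'E'
from h import *
np.set_printoptions(precision=4,suppress=True)
t=lambda p:np.array(p,float)/4.4+[225,125]; s=lambda p:(np.array(p,float)-[396,0])/4.4+[190,160]
c=onz("top",t([[62,30],[357,65],[320,383],[18,345]]),.08);cc=c.mean(0)[:2]
for i,j in((3,0),(2,1)): print("case x yaw",np.arctan2(*(c[j]-c[i])[[1,0]]))
for i,j in((1,0),(2,3)): print("case y yaw",np.arctan2(*(c[j]-c[i])[[1,0]])-np.pi/2)
print(cc,"edges",[np.linalg.norm(c[i]-c[i-1]) for i in range(4)])
T=cv2.imread("pics/t2_full.png");S=cv2.imread("pics/s2_full.png")
for n,im,b in(("top",T,(254,166,280,192)),("side",S,(236,184,256,200))):
    g=im.max(2)[b[1]:b[3],b[0]:b[2]];m=(g<60).astype(np.uint8)
    k,l,st,ce=cv2.connectedComponentsWithStats(m);i=1+st[1:,4].argmax();u=ce[i]+b[:2];print(n,st[i],u,onz(n,u,.1435 if n=="top" else .1335))
d=onz("top",t([[183,237]]),.1435)[0];p=onz("top",t([[162,213]]),.1435)[0];mk=onz("top",t([[188,205]]),.122)[0]
print("dial",d,"ptr",p,"mark",mk,"ptr ang",np.arctan2(*(p-d)[[1,0]]),"mark ang",np.arctan2(*(mk-d)[[1,0]]))
print("bow",onz("top",t([[160,122],[238,130]]),.112))
E
```

```text
case x yaw -0.1265442959008415
case x yaw -0.1288455919880696
case y yaw -0.12315120283354086
case y yaw -0.12532342378497718
[ 0.531  -0.0643] edges [np.float64(0.2539911759390827), np.float64(0.23571877018605505), np.float64(0.25450459814535525), np.float64(0.235131898579236)]
top [  7   6  12  13 104] [266.8558 178.6346] [[ 0.494  -0.0593  0.1435]]
side [ 6  3 10 10 65] [247.2769 191.9846] [[ 0.4933 -0.0592  0.1335]]
dial [ 0.4933 -0.0584  0.1435] ptr [ 0.5114 -0.0428  0.1435] mark [ 0.5217 -0.0626  0.122 ] ptr ang 0.7101747042592216 mark ang -0.1453137027355917
bow [[ 0.5886 -0.0414  0.112 ]
 [ 0.5822 -0.1013  0.112 ]]
```

```bash
python3 - <<'E'
from h import *
np.set_printoptions(precision=3,suppress=True)
print(np.array(arm.get_obs()["joint_positions"]))
for a in np.arange(-1.2,4.6,.35):
    q=planner.ik([.493,-.059,.14],down(a));w=planner.ik([.493,-.059,.14],down(a-1.0));print(round(a,2),q if q is None else np.array(q),None if w is None else np.array(w))
E
```

```text
[ 1.196  0.606 -0.947  1.347  0.485  1.429  1.843]
-1.2 [ 0.105  0.646 -0.126  2.025  0.164  0.48  -1.341] [-0.454  0.83   0.867  2.052 -0.98   0.744 -1.151]
-0.85 [ 0.145  0.649 -0.189  2.023  0.244  0.491 -1.072] [-0.454  0.83   0.867  2.052 -0.98   0.744 -0.801]
-0.5 [ 0.187  0.653 -0.257  2.02   0.324  0.507 -0.805] [ 0.061  0.645 -0.055  2.027  0.073  0.471 -1.548]
-0.15 [ 0.239  0.661 -0.341  2.018  0.418  0.53  -0.55 ] [ 0.113  0.647 -0.139  2.024  0.181  0.482 -1.308]
0.2 [ 0.283  0.669 -0.412  2.016  0.492  0.554 -0.275] [ 0.151  0.649 -0.198  2.022  0.254  0.493 -1.033]
0.55 [ 0.326  0.68  -0.484  2.013  0.563  0.581  0.003] [ 0.194  0.654 -0.268  2.02   0.337  0.509 -0.767]
0.9 [ 0.379  0.697 -0.573  2.011  0.643  0.619  0.271] [ 0.248  0.662 -0.355  2.017  0.433  0.534 -0.515]
1.25 [ 0.424  0.714 -0.651  2.008  0.708  0.657  0.555] [ 0.289  0.671 -0.422  2.015  0.502  0.557 -0.235]
1.6 [ 0.46   0.731 -0.717  2.007  0.759  0.691  0.853] [ 0.333  0.682 -0.496  2.013  0.573  0.585  0.042]
1.95 [ 0.496  0.75  -0.783  2.005  0.808  0.729  1.154] [ 0.387  0.7   -0.587  2.01   0.655  0.626  0.309]
2.3 [ 0.53   0.772 -0.849  2.003  0.853  0.769  1.458] [ 0.429  0.717 -0.661  2.008  0.716  0.661  0.597]
2.65 [ 0.563  0.795 -0.915  2.002  0.895  0.812  1.765] [ 0.466  0.734 -0.727  2.006  0.767  0.696  0.896]
3.0 [ 0.593  0.821 -0.98   2.     0.934  0.857  2.076] [ 0.501  0.753 -0.793  2.005  0.814  0.734  1.197]
3.35 [ 0.621  0.849 -1.044  1.999  0.97   0.905  2.388] [ 0.535  0.775 -0.859  2.003  0.859  0.775  1.502]
3.7 [ 0.698  0.958 -1.257  1.996  1.076  1.084  2.628] [ 0.567  0.799 -0.924  2.002  0.9    0.818  1.81 ]
4.05 [-0.454  0.83   0.867  2.052 -0.98   0.744 -1.184] [ 0.597  0.825 -0.989  2.     0.939  0.864  2.12 ]
4.4 [-0.454  0.83   0.867  2.052 -0.98   0.744 -0.834] [ 0.625  0.853 -1.053  1.999  0.975  0.912  2.433]
```

```bash
cat >> h.py <<'E'
D=np.array([.493,-.059]); YAW=-.126
def look(name):
    arm.move_pose([.42,-.42,.4],down(np.pi/2))
    T=read_camera("top")[:,:,::-1].copy();S=read_camera("side")[:,:,::-1].copy()
    cv2.imwrite(f"pics/{name}_t.png",T);cv2.imwrite(f"pics/{name}_s.png",S)
    f=lambda i,x,y,w,h,s:cv2.resize(i[y:y+h,x:x+w],None,fx=s,fy=s,interpolation=cv2.INTER_CUBIC)
    cv2.imwrite(f"pics/{name}.png",np.hstack([f(T,245,150,45,50,8.8),f(S,220,170,45,50,8.8)]))
E
python3 - <<'E'
from h import *
np.set_printoptions(precision=4,suppress=True)
a=2.1
arm.move_pose([*D,.24],down(a)); effector.grip(.056,25)
arm.move_linear([*D,.165],max_speed=.1)
hit=arm.move_linear([*D,.125],max_speed=.04,contact_N=4)
o=arm.get_obs();z=o["eef_pos"][2];print(hit,o["eef_pos"],o["force"],o["grip_width"])
if hit and z<.145 or not hit:
    arm.move_linear([*D,z+.004],max_speed=.05)
    effector.grip(.03,25);o=arm.get_obs();print(o["grip_width"],o["force"],o["ft_torque"])
    for d in(.35,.7,.95):
        arm.move_linear([*D,z+.004],down(a-d),max_speed=.05);o=arm.get_obs();print(o["force"],o["ft_torque"],o["time"])
    effector.grip(.06);arm.move_linear([*D,.24],max_speed=.15);look("m3");print(arm.get_obs()["time"])
E
```

```text
False [ 0.4932 -0.0589  0.1252] [-0.2133  0.7897  0.8058] 0.05594083092719889
0.029997923962995006 [-0.1916  0.6615  0.563 ] [-0.0301 -0.0044 -0.0223]
[-0.4516 -0.6814  0.0681] [ 0.0185 -0.014   0.0501] 16.35
[ 0.5742 -0.128  -0.728 ] [-0.0206  0.047   0.0115] 16.85
[-0.0284  0.548   0.0406] [ 0.0403  0.0333 -0.009 ] 17.25
20.1333
```

View pics/m3.png

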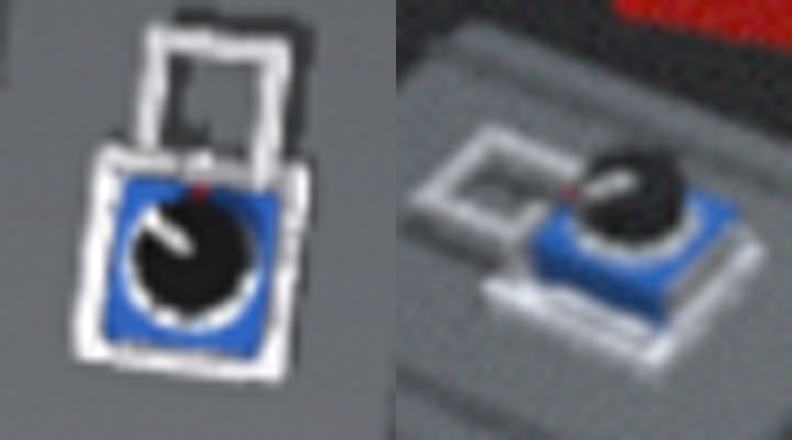

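The pointer is still at about (150,213) in the crop, so the dial has not moved. The fingers also closed to 30 mm without meeting it. I'll look at the gripper in place above the dial, with the projected TCP marked.

```bash
python3 - <<'E'
from h import *
np.set_printoptions(precision=4,suppress=True)
a=2.1
arm.move_pose([*D,.2],down(a))
hit=arm.move_linear([*D,.13],max_speed=.1,contact_N=5)
o=arm.get_obs();print(hit,o["eef_pos"],Rn.from_quat(o["ee_rot"]).as_matrix()[:,2],o["grip_width"],o["force"],o["time"])
S=read_camera("side")[:,:,::-1].copy();cv2.imwrite("pics/s4_full.png",S)
s=5;x,y=190,120
im=cv2.resize(S[y:y+120,x:x+120],None,fx=s,fy=s,interpolation=cv2.INTER_CUBIC)
for P,c in((o["eef_pos"],(0,0,255)),([*D,.1435],(0,255,0)),([*D,.1235],(255,255,0))):
    u=(proj("side",[P])[0]-[x,y]+.5)*s;cv2.drawMarker(im,tuple(int(v) for v in u),c,cv2.MARKER_CROSS,14,1)
cv2.imwrite("pics/s4.png",im)
E
```

```text
False [ 0.4934 -0.0589  0.1304] [ 0.0008  0.0002 -1.    ] 0.059564477435888045 [ 0.0541  0.8453 -0.0467] 22.5333
```

View pics/s4.png

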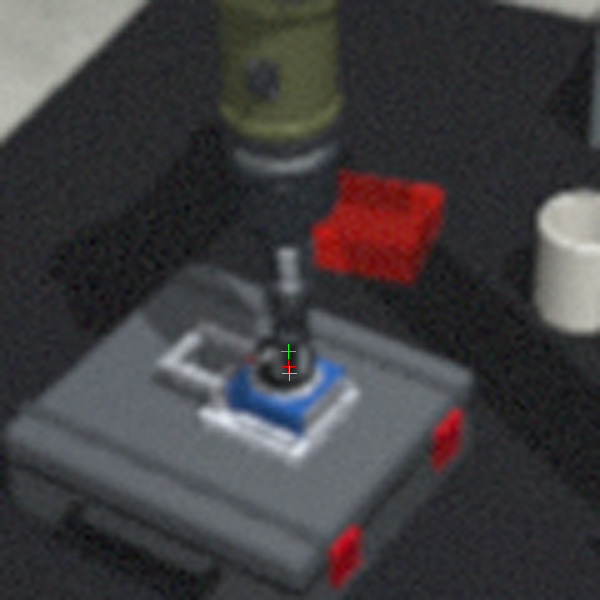

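The gripper is centred over the dial, but the dark fingers don't show clearly where the tips are. I'll probe for the true tip height by contact with the lock's top face.

```bash
python3 - <<'E'
from h import *
np.set_printoptions(precision=4,suppress=True)
effector.grip(.056)
hit=arm.move_linear([*D,.100],max_speed=.03,contact_N=4)
o=arm.get_obs();z=o["eef_pos"][2];print(hit,o["eef_pos"],o["force"],o["grip_width"],o["time"])
if hit:
    arm.move_linear([*D,z+.004],max_speed=.05)
    effector.grip(.03,25);o=arm.get_obs();print(o["grip_width"],o["force"],o["ft_torque"],o["time"])
else: arm.move_linear([*D,.12])
E
```

```text
True [ 0.4928 -0.059   0.1026] [-0.1513  0.3138  5.7389] 0.05616955849149394 23.65
0.04333472147166498 [-1.2458 -0.8413  3.0714] [-0.1966  0.0642  0.0297] 24.15
```

Tips touched the body at TCP z = 0.1026, so they really sit about 19 mm behind the reported TCP at this opening, not 11 mm ahead. The dial is now held (43 mm), so I'll turn it.

```bash
python3 - <<'E'
from h import *
np.set_printoptions(precision=4,suppress=True)
a=2.1;z=arm.get_obs()["eef_pos"][2]
for d in(.35,.7,.95):
    arm.move_linear([*D,z],down(a-d),max_speed=.05);o=arm.get_obs();print(o["force"],o["ft_torque"],o["grip_width"],o["time"])
effector.grip(.06);arm.move_linear([*D,.24],max_speed=.15);look("m5");print(arm.get_obs()["time"])
E
```

```text
[-1.7859  1.6705  2.294 ] [0.3301 0.3233 0.0382] 0.043401916798050555 24.65
[0.6375 1.9594 1.1889] [ 0.4888 -0.131   0.0158] 0.043055472385370976 25.15
[-0.6782  4.4775  1.9987] [ 0.9026  0.0834 -0.0481] 0.04319000188776844 25.55
28.4917
```

View pics/m5.png

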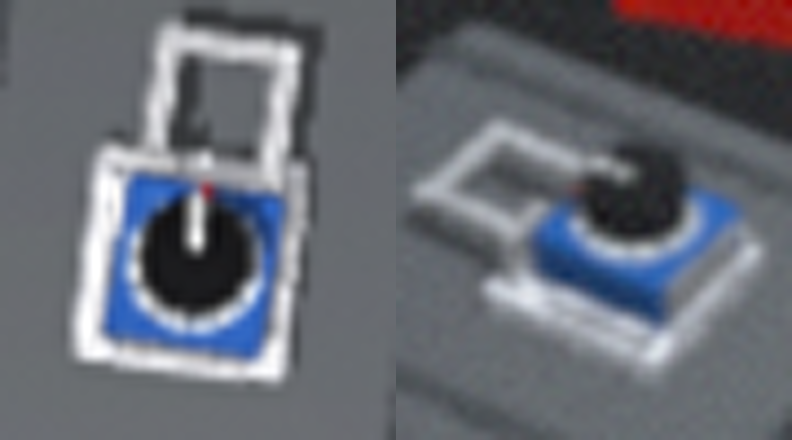

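```bash
python3 - <<'E'
from h import *
np.set_printoptions(precision=4,suppress=True)
for nm in("m3","m5"):
    T=cv2.imread(f"pics/{nm}_t.png").astype(float)
    c=proj("top",[[*D,.1435]])[0];print(nm,"dial proj",c)
    # dark blob -> centre at sub pixel, filled by white line: use enclosing circle
    x0,y0=254,165;g=cv2.resize(T[y0:193,x0:282].min(2),None,fx=8,fy=8,interpolation=cv2.INTER_CUBIC);mx=cv2.resize(T[y0:193,x0:282].max(2),None,fx=8,fy=8,interpolation=cv2.INTER_CUBIC)
    cn=max(cv2.findContours((mx<85).astype(np.uint8),cv2.RETR_EXTERNAL,cv2.CHAIN_APPROX_NONE)[0],key=cv2.contourArea)
    (cx,cy),r=cv2.minEnclosingCircle(cn);ctr=np.array([cx,cy]);
    yy,xx=np.indices(g.shape);m=(g>90)&(np.hypot(xx-cx,yy-cy)<.8*r)
    px=np.c_[xx[m],yy[m]];w=g[m]-90
    vx,vy,_,_=cv2.fitLine(px.astype(np.float32),cv2.DIST_L2,0,.01,.01).ravel();mu=np.average(px,axis=0,weights=w)
    f=lambda u:onz("top",(np.array(u)+.5)/8-.5+[x0,y0],.1435)[0][:2]
    C,M=f(ctr),f(mu);d=f(mu+40*np.array([vx,vy]))-f(mu);d*=np.sign(d@(M-C))
    print(r/8,len(px),"centre",C,"dial angle line",np.arctan2(d[1],d[0])-YAW,"from centre",np.arctan2(*(M-C)[::-1])-YAW)
E
```

```text
m3 dial proj [266.7635 178.9497]
7.017922878265381 798 centre [ 0.4955 -0.0575] dial angle line 1.0126211162456156 from centre 1.024123713328491
m5 dial proj [266.7635 178.9497]
7.056642055511475 808 centre [ 0.4955 -0.0603] dial angle line 0.0882001133934057 from centre 0.23810816133039675
```

Fit over the dial's white line: start at +1.01 rad (click 1.047), now about +0.1 rad. That is just inside the free zone and not yet settled. I'll turn it a further 0.11 rad clockwise, then go to the shackle and pull.

```bash
python3 - <<'E'
from h import *
np.set_printoptions(precision=4,suppress=True)
a=1.55
arm.move_pose([*D,.18],down(a))
hit=arm.move_linear([*D,.1066],max_speed=.1,contact_N=6);print("hit",hit)
effector.grip(.03,25);o=arm.get_obs();print(o["grip_width"],o["ft_torque"])
arm.move_linear([*D,.1066],down(a-.11),max_speed=.05);o=arm.get_obs();print(o["ft_torque"])
effector.grip(.06);arm.move_linear([*D,.18],max_speed=.15)
u=np.array([np.cos(YAW),np.sin(YAW)]);g=D+.070*u;y=YAW+np.pi/2
effector.grip(.085)
arm.move_linear([*g,.16],down(y),max_speed=.15)
hit=arm.move_linear([*g,.071],max_speed=.1,contact_N=6);o=arm.get_obs();print("desc",hit,o["eef_pos"],o["force"],o["time"])
if not hit:
    effector.grip(.03,50);o=arm.get_obs();print(o["grip_width"],o["force"],o["time"])
E
```

```text
hit False
0.04318297812157841 [-0.0625  0.1249 -0.0197]
[-0.0837  0.1704 -0.0577]
desc False [ 0.563  -0.0677  0.0716] [ 0.1908 -0.1694 -0.6245] 34.5
0.05390409900502113 [-0.1255  0.7762  4.5555] 34.8833
```

Gripped across the shackle (53.9 mm). Now I'll pull.

```bash
python3 - <<'E'
from h import *
np.set_printoptions(precision=4,suppress=True)
u=np.array([np.cos(YAW),np.sin(YAW)]);p0=np.array(arm.get_obs()["eef_pos"])
hit=arm.move_linear(p0+[*(.036*u),0],max_speed=.03,contact_N=18)
o=arm.get_obs();d=(np.array(o["eef_pos"])-p0)[:2];print(hit,d@u,o["force"],o["grip_width"],o["time"])
E
```

```text
True 0.025745732414449333 [-0.9587 -0.1098  5.8938] 0.05399323125993583 35.9083
```

```bash
python3 - <<'E'
from h import *
np.set_printoptions(precision=4,suppress=True)
u=np.array([np.cos(YAW),np.sin(YAW)]);p0=np.array(arm.get_obs()["eef_pos"])
hit=arm.move_linear(p0+[*(.008*u),0],max_speed=.02,contact_N=22)
o=arm.get_obs();p=np.array(o["eef_pos"]);print(hit,(p-p0)[:2]@u,o["force"],o["grip_width"])
effector.grip(.085)
arm.move_linear([p[0],p[1],.2],max_speed=.15);look("m6");print(arm.get_obs()["time"])
E
```

```text
False -0.00039831081162948804 [-16.719    2.1278  10.5071] 0.0535142512193544
39.675
```

View pics/m6.png

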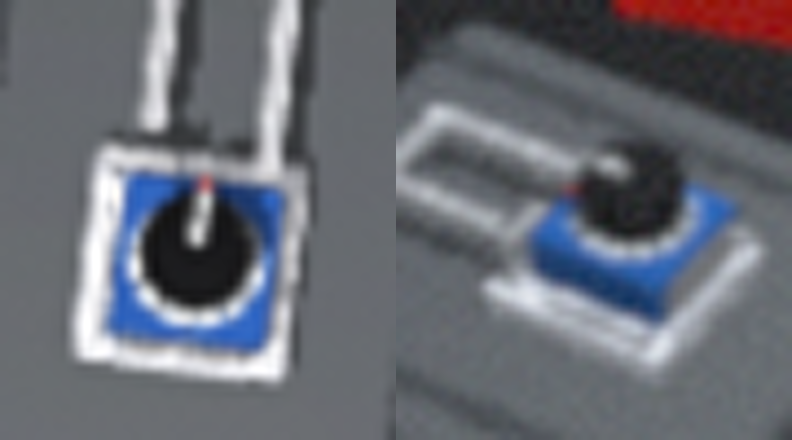

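The picture shows the pointer at (203,205) in line with the red mark at (205,183). The shackle is out and its +y leg end at (155,130) is clear of the body; the second pull met the end stop at 17 N with no further travel. Next I'll grip the body across y and lift straight up, with no sag.

```bash
python3 - <<'E'
from h import *
np.set_printoptions(precision=4,suppress=True)
u=np.array([np.cos(YAW),np.sin(YAW)]);g=D+.002*u;y=YAW+np.pi/2
arm.move_pose([*g,.2],down(y))
arm.move_linear([*g,.13],max_speed=.15)
hit=arm.move_linear([*g,.087],max_speed=.06,contact_N=6);o=arm.get_obs();print("desc",hit,o["eef_pos"],o["force"],o["time"])
if not hit:
    f0=o["force"];effector.grip(.04,70);o=arm.get_obs();print(o["grip_width"],o["force"],o["time"])
    if o["grip_width"]>.056:
        h=arm.move_linear([*g,.117],max_speed=.04,contact_N=25);o=arm.get_obs();print("lift",h,o["eef_pos"],o["force"],o["grip_width"],o["time"])
E
```

```text
desc False [ 0.4952 -0.0591  0.0871] [ 0.0006  0.059  -0.5555] 42.7083
0.06026153776844536 [-2.2485 -0.1068  6.1553] 43.0583
lift False [ 0.4948 -0.0593  0.1169] [-0.2308  0.5851 -3.6384] 0.060104792435935896 43.9583
```

```bash
python3 - <<'E'
from h import *
np.set_printoptions(precision=4,suppress=True)
p=np.array(arm.get_obs()["eef_pos"])
h=arm.move_linear([*(D+.002*np.array([np.cos(YAW),np.sin(YAW)])),.30],max_speed=.08,contact_N=25);arm.sleep(.5)
o=arm.get_obs();print(h,o["eef_pos"],o["force"],o["grip_width"],o["time"])
T=read_camera("top")[:,:,::-1];S=read_camera("side")[:,:,::-1]
f=lambda i:cv2.resize(np.ascontiguousarray(i[60:260,130:330]),None,fx=2,fy=2,interpolation=cv2.INTER_CUBIC)
cv2.imwrite("pics/fin.png",np.hstack([f(T),f(S)]))
E
```

```text
False [ 0.495  -0.0593  0.3   ] [ 0.1224 -0.331  -3.4949] 0.06005505838920589 46.8917
```

View pics/fin.png

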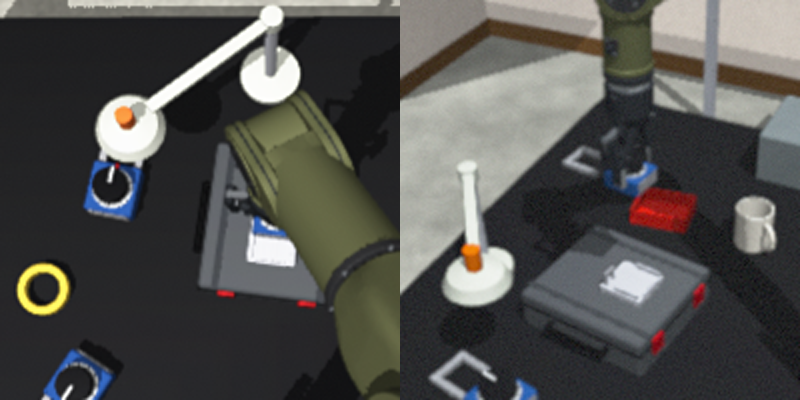

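The lock hangs level in the gripper at (625,175), shackle out, with the plinth empty below it. The lamp head is well off the case, and the mug, tray and tape are undisturbed. I'll hand it in.

```bash
python3 -c "
from cell import arm
arm.hand_in(); print(arm.get_obs()['time'])"
```

```text
the job is handed in; nothing more can be done
the job is handed in; nothing more can be done
```

The job is done and handed in at about 47 s on the robot's clock. The gripper is still holding the opened lock above the case.

- **Lamp:** I swung it to +y by its knob. The head centre is at about (0.653, 0.166), clear of the case by about 4 cm or more.
- **Dial:** I turned it clockwise from about +1.05 rad, in two goes because the first left it near +0.1 rad. In the last picture of it, the pointer lines up with the red mark.
- **Shackle:** I pulled it out 25.7 mm. A second pull met the end stop at about 17 N with no further travel.
- **Lift:** I gripped the lock by its body and lifted it about 21 cm. In the final picture it hangs level with the shackle open, its weight (about 3.5 N) is on the wrist, and the plinth is empty.
- **Other items:** The mug, tray and tape look undisturbed.

**What disagreed:**
- The fingertips sit about 19 mm behind the reported TCP at 56 mm opening, not 11 mm ahead of it as stated. My first try at the dial therefore closed on air above it, and I found the true height by touching the lock's top face.
- The final lock height and shackle opening come from arm travel and the pictures, not from a separate measurement.

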